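# File the tall lino block back into the sprung block rack

## Robot

A 6-joint arm with a two-finger parallel gripper is mounted at the origin on the work surface; the furniture and walls round the work are solid. World frame = base frame: x ahead of the robot, y to its left, z up, the work surface at z = 0. Lengths are in mm, angles in rad, forces in N, time in s.
With the tool pointing down it reaches from about 375 to 975 mm from the base axis. Payload 3.8 kg.
Tool frame: the origin (TCP) lies at the very end of the fingers, on their centre line; the grasp point (between the pads) lies 19 mm behind it (bot.hold_point_z is the distance from the TCP to the grasp point, in mm); z points along the fingers, y is the line along which they close (so a half turn about z gives the same grasp; the last joint's range is limited). The gripper opens to 85 mm and grips with 20 to 120 N. Pads are 22 mm wide; open, the fingers measure 114 mm over their backs; the gripper's body (76 mm by 85 mm) begins 54 mm behind the grasp point. The pads swing forward as they close: fully open they stand 13 mm farther back than shut.
Start: joints at [1.098, 0.264, 1.604, -0, 1.274, -0.037], TCP at [284.939, 611.905, 231.28] pointing down, gripper open.
Joint ranges: [-2.63, 2.63], [-0.94, 2.18], [0.31, 2.57], [-1.31, 4.45], [0, 2.66], [-2.55, 2.55]. Speed limits (rad/s): [2.57, 2.57, 3.14, 3.14, 3.14, 3.14].

## Interface

Orientations are given as a unit quaternion [w, x, y, z].
In Python, from bench import bot, read_camera gives the robot as it stands. The module is installed in compiled form; this text tells all that it offers.
- The arm moves only by the tool carry_out, never from a script. Its argument "motion" is a list of rows, each a list of 6 numbers: the shift along the tool's x, y, z scaled (see below), then the turn, a rotation vector about the tool's x, y, z scaled (see below). In form: [[dx, dy, dz, ax, ay, az], ...]. A call has 1 to 8 rows; each row shifts and turns the commanded pose from where the row before left it, along the tool's axes as they then stand; what a row does not reach is not made up. The controller multiplies each number of a shift by 30 mm and each number of a turn by 4 degrees. A row lasts 1/12 s, in which the tool goes at most 41.7 mm and 7.16 degrees, less where a joint would pass 70% of its speed; a pose out of reach is approached as far as the arm can. A call with a number of a shift or a turn outside -1 to 1 is refused whole. A call with a gripper value outside its range is refused whole. "jaw" is the finger opening in mm, from 0 to 85.4, set as the call begins (left out, the last holds). The fingers move at their own pace and stop on an object; "newtons" is the grip in N (left out, the last holds). Time passes only in rows, so rows that do not move let the fingers close. It gives the time, the measured TCP pose, the force, the opening and the grip force at its end, in the units of the state.
- bot.get_state(): the state, without advancing time (a new reading comes with each control period).
- read_camera(name): name is "scene" or "top" or "wrist"; returns a dict with "image" (480x640x3 uint8, blue, green, red), "mtx" (3x3 intrinsics, pixels), "origin" and "attitude" of the camera in the world. Camera axes: x right, y down, z forward; pixel columns grow to the right and rows downward; lengths in mm; the calibration is good to about 2 mm. A picture is of the moment at which its call begins. There is no depth.
- bot.job_done(): hands the job in; it is judged then, once.
The state is a dict: "t": time; "joint_positions": joint angles; "dq": joint speeds; "effort": joint torques, N m; "position": TCP position; "tool_rot": TCP orientation; "ft_force": force on the tool from outside, world axes, zero at the start; "wrist_torque": the same for the moment, N m; "width": opening from 0.0 (shut) to 1.0 (fully open); "finger_force": force on a finger pad.
Only numpy, scipy, OpenCV 4.12 (cv2) and the standard library are available. Lean on these libraries where they do the work, as an engineer would, in place of code of your own. Each camera call takes 0.05 s, during which the arm holds its last target. There are 200 camera calls.

## Task

Take the tall, washed lino block out of the drying stand and put it back on end into the gap in the middle of the block rack. The gap has closed up to less than the block's thickness, so ease the neighbours apart against the sprung cheek by working in one lower edge of the tilted block, gently and without knocking any of them over or pressing hard on them, and push it down until it stands fully home on the rack's floor, then let go. Leave the other block in the stand and the rest of the bench alone.

Things in the scene. Friction and masses are not known exactly. Their poses are not given: they have to be found in the camera images.
- tall_block: the lino block to file: 95 high as it stands in a drying-stand slot, 65 long, 20 mm thick, 0.08-0.15 kg, square edges, tallest on the bench. Origin: centre of its plain back. x up along the 95, y along the 65, z = thickness (carved face at z 20), along the stand's -y at the start. Grip it across its thickness within 30 mm of its top: in the rack the neighbours reach to 35 mm below its top
- tall_foot (a point): point on tall_block: centre of its bottom end (the 65 x 20 mm end it stands on); axes as tall_block
- tall_top (a point): point on tall_block: centre of its top end, 95 mm above the foot; axes as tall_block
- block_rack: wooden rack, fixed, 100 (x) x 164 (y) mm. Origin: centre of underside; z up; the row runs along y; yaw within 0.3 rad. Floor 12 mm above the bench between side rails 82 mm apart, 20 mm high. Fixed cheek at the -y end, inner face y = -66 mm, top 72 mm above the bench; sprung cheek at the +y end, then an end board 60 mm high with two rods through it. Holds four blocks, room for a fifth
- rack_slot (a point): point on block_rack where the middle of the tall block's foot must finally stand: on the floor, 15.75 mm to the -y side of the rack's origin (two block thicknesses from the fixed cheek plus a half); axes as block_rack
- spring_cheek (a joint): how far the sprung cheek of the rack has been pushed back along the rack's +y, m: 0 at its front stop, where it starts, 0.018 at its hard back stop. It pushes back with 2.7 N at 0 and 0.3 N more for each mm. With the block home it reads about 0.0085.
- cheek_face (a point): point on the sprung cheek: top of its inner face, which at the front stop is at y = +26 mm in the rack's frame, 70 mm above the bench
- row_block_1: one of four smaller lino blocks standing loose in the rack: 60 high, 75 long, 20 mm thick, 0.1 kg, top 72 mm above the bench. Origin: centre of its plain back; x up, y along the 75, z = thickness, along the rack's -y, carved face at z 20 mm. Two stand by each cheek, with a gap of 7 to 10 mm between the pairs and up to 2 mm play elsewhere; which is where varies
- row_block_2: one of four smaller lino blocks standing loose in the rack: 60 high, 75 long, 20 mm thick, 0.1 kg, top 72 mm above the bench. Origin: centre of its plain back; x up, y along the 75, z = thickness, along the rack's -y, carved face at z 20 mm. Two stand by each cheek, with a gap of 7 to 10 mm between the pairs and up to 2 mm play elsewhere; which is where varies
- row_block_3: one of four smaller lino blocks standing loose in the rack: 60 high, 75 long, 20 mm thick, 0.1 kg, top 72 mm above the bench. Origin: centre of its plain back; x up, y along the 75, z = thickness, along the rack's -y, carved face at z 20 mm. Two stand by each cheek, with a gap of 7 to 10 mm between the pairs and up to 2 mm play elsewhere; which is where varies
- row_block_4: one of four smaller lino blocks standing loose in the rack: 60 high, 75 long, 20 mm thick, 0.1 kg, top 72 mm above the bench. Origin: centre of its plain back; x up, y along the 75, z = thickness, along the rack's -y, carved face at z 20 mm. Two stand by each cheek, with a gap of 7 to 10 mm between the pairs and up to 2 mm play elsewhere; which is where varies
- drying_stand: wooden drying stand, fixed to the bench, 110 (x) x 92 (y) mm board 14 mm thick, with three rows of two dowels (8 mm thick, standing 32 mm above the board) that form two slots 23 mm wide, centred at y = +15.5 and -15.5 mm. Origin: centre of its underside; z up
- damp_block: a small lino block like those in the rack (60 high x 75 x 20 mm) in the other slot of the drying stand, top 74 mm above the bench; to be left alone. Origin: centre of its back face, axes as the row blocks
- baren: round wooden rubbing disc, 108 mm wide, 48 mm high, bystander; origin under its centre
- paste_pot: round pot 58 mm wide, 50 mm high, bystander; origin under its centre
- brayer: ink roller 188 x 86 mm, 33 mm high, bystander; origin under its centre
- duct_tape: roll of tape 97 mm wide, 48 mm high, bystander; origin under its centre
- ink_tube: tube 146 x 42 mm, 28 mm high, lying, bystander; origin under its centre
Things that resemble listed ones, but are neither listed nor needed, are in the scene too. What is shaped like the tall_block but green or yellow is not meant.

How it is judged (in metres and radians):
On the way, in this order (a step that is already met when the one before it is completed fails the run):
1. the tall block is lifted clear of the drying stand (height (world z) of tall_foot above 0.06 m and contact force between tall_block and the fingers above 1 N), for 0.1 s.
2. the foot of the tall block has gone in between the neighbours and pushed the sprung cheek back (z of tall_foot in the frame of block_rack below 0.065 m and horizontal distance between tall_foot and rack_slot below 0.03 m and value of joint spring_cheek above 0.004 m and (contact force between tall_block and row_block_1 above 0.5 N or contact force between tall_block and row_block_2 above 0.5 N or contact force between tall_block and row_block_3 above 0.5 N or contact force between tall_block and row_block_4 above 0.5 N)), for 0.1 s.
At the end, for the whole second after the job is handed in: the tall block stands mid-row: foot within 3 mm of the rack floor and 4 mm of the slot point along the row, upright to 0.06 rad, square to 0.1 rad; sprung cheek back at least 6 mm; the four row blocks upright to 0.08 rad, moved under 20 mm; all at rest (z of tall_foot in the frame of rack_slot between -0.003 and 0.003 m and y of tall_foot in the frame of rack_slot between -0.004 and 0.004 m and angle between tall_block's own x axis and vertical below 0.06 rad and angle between the z axis of tall_block and the y axis of rack_slot, either way round below 0.1 rad and value of joint spring_cheek above 0.006 m and linear speed of each of tall_block, row_block_1, row_block_2, row_block_3, row_block_4 below 0.01 m/s and angle between each of row_block_1, row_block_2, row_block_3, row_block_4's own x axis and vertical below 0.08 rad and distance of each of row_block_1, row_block_2, row_block_3, row_block_4 from where it was at the start of the episode below 0.02 m); the robot touches nothing.
It fails at once if the tall block is pressed on a row block with more than 25 N (contact force between tall_block and row_block_1 above 25 N or contact force between tall_block and row_block_2 above 25 N or contact force between tall_block and row_block_3 above 25 N or contact force between tall_block and row_block_4 above 25 N).
It fails at once if the tall block is pressed on the rack with more than 30 N (contact force between tall_block and block_rack above 30 N).
It fails at once if a row block is knocked over (tilted more than 0.35 rad) or lifted out of the rack (angle between any of row_block_1, row_block_2, row_block_3, row_block_4's own x axis and vertical above 0.35 rad or height (world z) of any of row_block_1, row_block_2, row_block_3, row_block_4 above 0.065 m).
It fails at once if the other block in the stand or another thing on the bench is moved by more than 20 mm (distance of any of damp_block, baren, paste_pot, brayer, duct_tape, ink_tube from where it was at the start of the episode above 0.02 m).
It also fails if it takes over 67 s, if anything falls off the work surface, if the arm or the gripper's body presses on something with over 40 N, if the wrist force passes 120 N, or if a joint passes its speed limit or range.

## Working session

There is one attempt and no reset: what is moved stays moved. The work goes in short steps, Python scripts to look and compute and a tool call to move; the robot and the scene stay as the last step left them, time stands still between calls to the robot, and variables do not carry over. Pictures are saved under pics/ and viewed, at most 10 in all, crops included, and the job is handed in when it is done.

Besides the shell and the picture viewer there is one more tool, called after "Call:" in YAML: its name, and indented under it one key for each argument. carry_out: Moves the arm, as the interface text tells. Shifts and turns lie within -1 to 1; 1 stands for 30 mm of shift or 4 degrees of turn. Its arguments: {"type":"object","properties":{"motion":{"type":"array","items":{"type":"array","items":{"type":"number"}}},"jaw":{"type":"number"},"newtons":{"type":"number"}},"required":["motion"]}

```bash
mkdir -p pics
cat > h.py <<'E'
import numpy as np, cv2
from bench import bot, read_camera
from scipy.spatial.transform import Rotation as R
def att(c):
    a=np.array(c["attitude"],float)
    if a.shape==(3,3): return a
    return R.from_quat(a[[1,2,3,0]]).as_matrix()
def px2w(c,u,v,z):
    d=att(c)@np.linalg.inv(np.array(c["mtx"]))@np.array([u,v,1.]); o=np.array(c["origin"],float)
    return o+d*(z-o[2])/d[2]
def w2px(c,p):
    q=np.array(c["mtx"])@(att(c).T@(np.array(p,float)-np.array(c["origin"])));return q[:2]/q[2]
E
python3 - <<'E'
from h import *
import pickle
for n in ["top","scene"]:
    c=read_camera(n); cv2.imwrite(f"pics/{n}0.png",c["image"]); pickle.dump(c,open(n+"0.pkl","wb")); print(n,c["mtx"],c["origin"],c["attitude"])
print(bot.get_state())
E
```

```text
top [[539.55047467   0.         317.67834701]
 [  0.         539.55047467 237.7204207 ]
 [  0.           0.           1.        ]] [ 397.28040707   26.64467795 1555.18670072] [ 0.02179058 -0.70001098  0.71286142 -0.03658402]
scene [[468.48266892   0.         311.71987975]
 [  0.         468.48266892 237.08131573]
 [  0.           0.           1.        ]] [ 102.91644322 -594.02869403  873.60795525] [-0.35318127  0.88749983 -0.27463576  0.11037317]
{'t': 0.1, 'joint_positions': array([ 1.09809883e+00,  2.64666002e-01,  1.60525628e+00, -1.43692045e-05,
        1.27373984e+00, -3.68976016e-02]), 'dq': array([ 0.00053148, -0.00107161, -0.00281828,  0.00123668,  0.00146301,
       -0.00143427]), 'effort': array([-7.87458453e-05, -5.16705608e+01, -3.68589413e+01, -1.30182839e-04,
        6.25951972e-03, -1.11735065e-05]), 'position': array([284.63524798, 611.29950573, 230.08433786]), 'tool_rot': array([-2.54157644e-04,  2.16177534e-01,  9.76353524e-01, -1.00305594e-03]), 'ft_force': array([-0.85146636,  0.35661113, -0.12520414]), 'wrist_torque': array([ 0.04184512,  0.01329844, -0.03596618]), 'finger_force': 0.0, 'width': 0.9999549221857105}
```

View pics/top0.png

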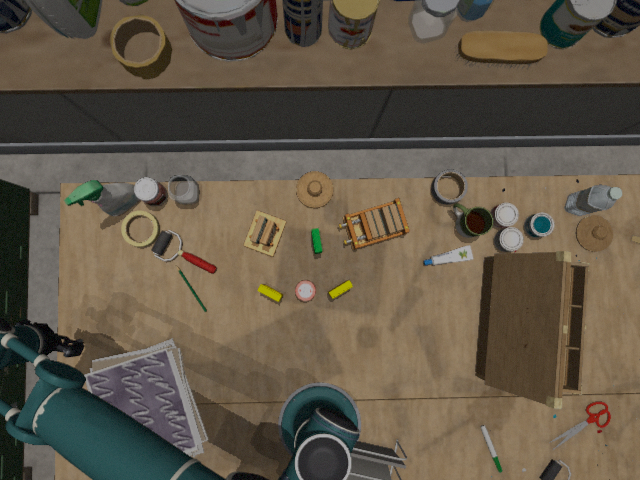

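View pics/scene0.png

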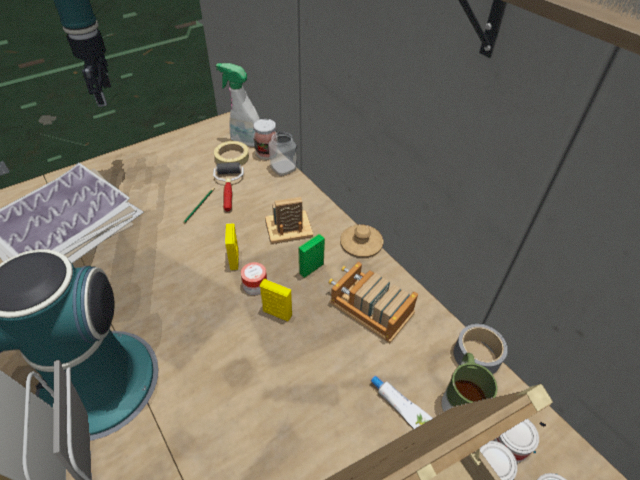

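The top view has +x up and +y to the left. The stand is at about (265,233), the rack at about (376,224) with its sprung end (rods) on the left. The green and yellow blocks are decoys. Next I'll enlarge both.

Run:
```python
from h import *
im=cv2.imread("pics/top0.png"); sc=cv2.imread("pics/scene0.png")
r=lambda i,x,y,w,h,k:cv2.resize(i[y:y+h,x:x+w],None,fx=k,fy=k,interpolation=cv2.INTER_CUBIC)
a=r(im,240,205,50,56,8); b=r(im,335,192,80,62,5)
b=cv2.resize(b,(400,310))
out=np.zeros((600,800,3),np.uint8); out[:448,:400]=a; out[:310,400:]=b
c=r(sc,325,255,100,85,4)[:290]; out[310:600,400:]=c
d=r(sc,260,190,60,56,3)[:152]; out[448:600,:180]=d
cv2.imwrite("pics/crop0.png",out)
```

```text
(no output)
```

View pics/crop0.png

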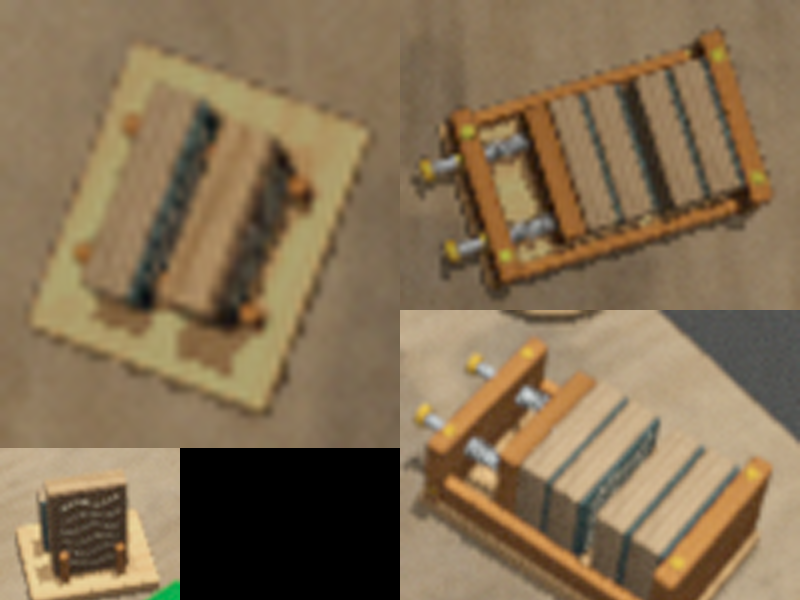

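The crop shows the shorter left block (74 mm long, so it is the damp one). The right block is 62 mm long with its carved face toward -y, so that is the tall block. Now I'll turn the pixels into poses.

Run:
```python
from h import *
import pickle
c=pickle.load(open("top0.pkl","rb"))
A=lambda x,y,z:px2w(c,240+(x+.5)/8-.5,205+(y+.5)/8-.5,z)
B=lambda x,y,z:px2w(c,335+(x-400+.5)/5-.5,192+(y+.5)/5-.5,z)
s=[A(*p,14) for p in [(135,45),(370,130),(265,410),(32,325)]]
print("stand",np.mean(s,0)); 
for i in range(4): d=s[(i+1)%4]-s[i]; print(np.linalg.norm(d),np.degrees(np.arctan2(d[1],d[0])))
t=[A(*p,109) for p in [(222,118),(278,145),(218,325),(160,300)]]
print("tall",np.mean(t,0)); 
for i in range(4): d=t[(i+1)%4]-t[i]; print(np.linalg.norm(d),np.degrees(np.arctan2(d[1],d[0])))
f=[B(*p,72) for p in [(720,32),(770,190)]]; f2=[B(*p,72) for p in [(697,42),(747,205)]]; e=[B(*p,60) for p in [(452,115),(500,280)]]
for n,q in zip(["fix out","fix in","end out"],[f,f2,e]): d=q[1]-q[0]; print(n,q,np.linalg.norm(d),np.degrees(np.arctan2(d[1],d[0])))
d=np.mean(e,0)-np.mean(f,0); print(np.linalg.norm(d[:2]),np.degrees(np.arctan2(d[1],d[0])),(np.mean(e,0)+np.mean(f,0))/2)
s=bot.get_state(); print(R.from_quat(s["tool_rot"][[1,2,3,0]]).as_matrix().round(3))
```

```text
stand [540.9063897  144.76247801  14.        ]
89.78484157109561 -110.9546805574181
107.14838863181662 158.74753973731472
88.59065019182313 68.92500131920767
106.96280581292454 -20.61318743997024
tall [533.71493119 131.11481823 109.        ]
20.95979171259169 -116.81542127182027
63.84464911439888 160.95345668587214
21.20422857775158 65.6465962623263
64.71768860236962 -19.352802178302845
fix out [array([ 626.81625723, -233.02583134,   72.        ]), array([ 537.97762579, -258.04908139,   72.        ])] 92.29553337091747 -164.2690209152841
fix in [array([ 621.40242021, -220.00679099,   72.        ]), array([ 529.84990641, -244.98675358,   72.        ])] 94.89921662074883 -164.73841856826357
end out [array([584.24579114, -83.42138506,  60.        ]), array([ 491.41547973, -108.00183542,   60.        ])] 96.02950200806521 -165.16906676867683
156.3135944340714 106.56532341232598 [ 560.11378847 -170.6245333    66.        ]
[[-0.907  0.422 -0.001]
 [ 0.422  0.907 -0.002]
 [ 0.    -0.002 -1.   ]]
```

Call:
carry_out:
  motion:
    - [-0.9, -0.7, 0, 0, 0, 0]
    - [-0.9, -0.7, 0, 0, 0, 0]
    - [-0.9, -0.7, 0, 0, 0, 0]
    - [-0.9, -0.7, 0, 0, 0, 0]
    - [-0.9, -0.7, 0, 0, 0, 0]
    - [-0.9, -0.7, 0, 0, 0, 0]
    - [-0.9, -0.7, 0, 0, 0, 0]
    - [-0.9, -0.7, 0, 0, 0, 0]
  jaw: 85
  newtons: 40

```text
t: 0.77
position: [410.0, 366.7, 230.8]
tool_rot: [-0.0, 0.216, 0.976, -0.0]
ft_force: [1.3, -1.4, -0.4]
width: 0.997
finger_force: 0.0
```

Call:
carry_out:
  motion:
    - [-0.9, -0.7, 0, 0, 0, 0]
    - [-0.9, -0.7, 0, 0, 0, 0]
    - [-0.9, -0.7, 0, 0, 0, 0]
    - [-0.9, -0.7, 0, 0, 0, 0]
    - [-0.9, -0.7, 0, 0, 0, 0]
    - [-0.9, -0.7, 0, 0, 0, 0]
    - [-0.3, 0, 0, 0, 0, -1]
    - [0, 0, 0, 0, 0, 0]

```text
t: 1.43
position: [512.9, 179.8, 230.9]
tool_rot: [0.0, 0.183, 0.983, -0.0]
ft_force: [-0.5, 0.3, 0.7]
width: 0.993
finger_force: 0.0
```

```bash
cat >> h.py <<'E'
def st():
    s=bot.get_state(); m=R.from_quat(s["tool_rot"][[1,2,3,0]]).as_matrix()
    print("t",round(s["t"],2),"p",s["position"].round(1),"F",s["ft_force"].round(1),"T",s["wrist_torque"].round(2),"w",round(s["width"]*85.4,1),"ff",round(s["finger_force"],1),"yang",np.degrees(np.arctan2(m[1,1],m[0,1])).round(2)); print(m.round(3)); return s,m
E
python3 - <<'E'
from h import *
import pickle
st(); c=read_camera("wrist"); cv2.imwrite("pics/w1.png",c["image"]); pickle.dump(c,open("w1.pkl","wb")); print(c["mtx"],c["origin"],att(c).round(3))
E
```

```text
t 1.43 p [512.9 179.8 230.9] F [-0.5  0.3  0.7] T [ 0.    0.01 -0.  ] w 84.8 ff 0.0 yang 68.91
[[-0.933  0.36   0.   ]
 [ 0.36   0.933 -0.   ]
 [-0.    -0.    -1.   ]]
[[381.80835253   0.         319.49777171]
 [  0.         381.80835253 234.6561143 ]
 [  0.           0.           1.        ]] [446.99993485 205.79773937 373.43805756] [[ 0.36   0.895  0.263]
 [ 0.933 -0.345 -0.101]
 [ 0.     0.282 -0.96 ]]
```

View pics/w1.png

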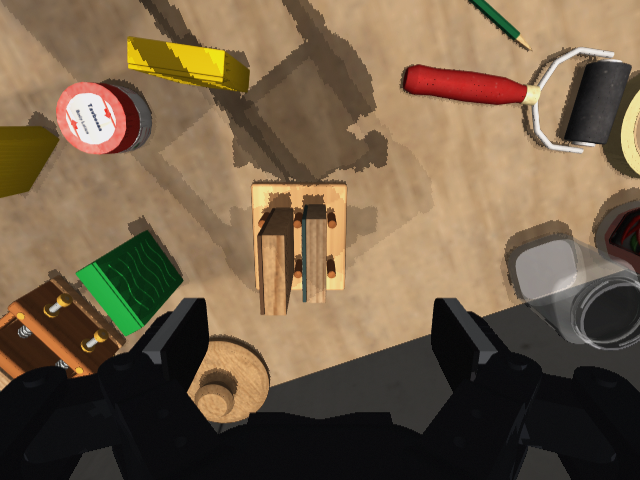

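The tall block's top end spans about (261–286, 234–314) px and is slim. The damp block is to its right.

Run:
```python
from h import *
import pickle
c=pickle.load(open("w1.pkl","rb"))
t=[px2w(c,*p,109) for p in [(260,234.5),(286.5,234.5),(285,314),(262,314)]]
for i in range(4): d=t[(i+1)%4]-t[i]; print(t[i].round(1),np.linalg.norm(d).round(1),np.degrees(np.arctan2(d[1],d[0])).round(1))
m=np.mean(t,0);print(m)
b=[px2w(c,*p,14) for p in [(252,184),(347,184),(345,289)]]
for i in range(2): d=b[i+1]-b[i]; print(b[i].round(1),np.linalg.norm(d),np.degrees(np.arctan2(d[1],d[0])))
print("stand", (b[0]+b[2])/2)
s,M=st(); print("tool delta",M.T@(m-s["position"]))
cv2.imwrite("pics/w1c.png",cv2.resize(c["image"][175:325,235:365],None,fx=4,fy=4,interpolation=cv2.INTER_CUBIC))
```

```text
[503.9 138.  109. ] 19.1 68.9
[510.8 155.8 109. ] 63.7 -23.5
[569.2 130.4 109. ] 17.7 -111.1
[562.9 113.9 109. ] 63.7 157.8
[536.6963421  134.51613198 109.        ]
[476.  126.5  14. ] 89.70871821464415 68.90943735838769
[508.3 210.2  14. ] 107.84946007454957 -21.011858061706643
stand [542.52904527 148.98700463  14.        ]
t 1.48 p [511.9 181.1 230.8] F [-0.6 -0.  -0.1] T [ 0.01  0.03 -0.02] w 85.5 ff 0.0 yang 68.82
[[-0.932  0.361 -0.001]
 [ 0.361  0.932  0.   ]
 [ 0.001 -0.    -1.   ]]
tool delta [-40.07176622 -34.43925815 121.80379224]
```

View pics/w1c.png

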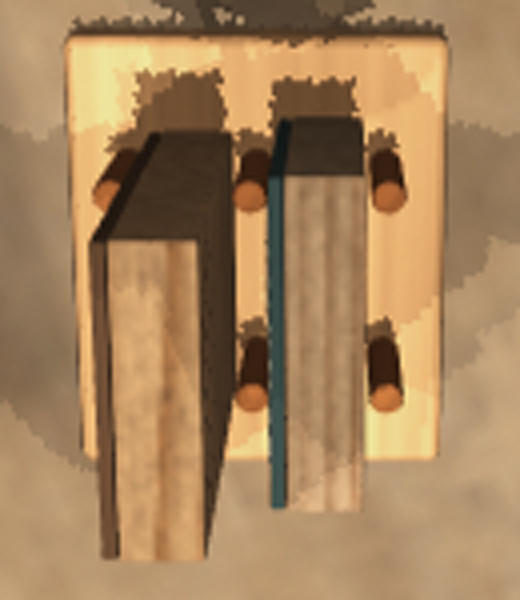

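Call:
carry_out:
  motion:
    - [-0.67, -0.6, 0, 0, 0, 0]
    - [-0.66, -0.6, 0, 0, 0, 0]
    - [0, 0, 1, 0, 0, 0]
    - [0, 0, 1, 0, 0, 0]
    - [0, 0, 1, 0, 0, 0]
    - [0, 0, 1, 0, 0, 0]
    - [0, 0, 1, 0, 0, 0]
    - [0, 0, 0.1, 0, 0, 0]

```text
t: 2.15
position: [530.1, 134.4, 72.1]
tool_rot: [-0.005, 0.182, 0.983, -0.002]
ft_force: [-1.4, 0.2, -0.6]
width: 0.994
finger_force: 0.0
```

Call:
carry_out:
  motion:
    - [0, 0, 0, 0, 0, 0]
    - [0, 0, 0, 0, 0, 0]
    - [0, 0, 0, 0, 0, 0]
    - [0, 0, 0, 0, 0, 0]
  jaw: 32
  newtons: 20

```text
t: 2.48
position: [538.0, 134.8, 80.9]
tool_rot: [0.002, 0.182, 0.983, 0.001]
ft_force: [-0.3, 0.3, 0.3]
width: 0.45
finger_force: 0.0
```

Run:
```python
from h import *
import pickle
st(); c=read_camera("wrist"); cv2.imwrite("pics/w2.png",c["image"][140:]); pickle.dump(c,open("w2.pkl","wb"))
```

```text
t 2.48 p [538.  134.8  80.9] F [-0.3  0.3  0.3] T [ 0.03  0.01 -0.03] w 38.4 ff 0.0 yang 69.04
[[-0.934  0.358  0.004]
 [ 0.358  0.934  0.001]
 [-0.004  0.002 -1.   ]]
```

View pics/w2.png

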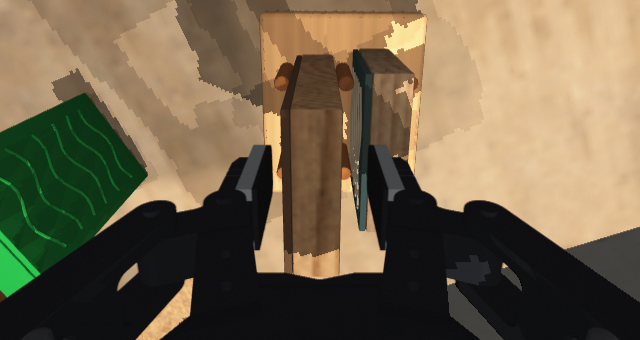

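The block is between the fingers but about 3 mm toward the left finger (block spans columns 283–340, finger gap 272–368, centre 320). I'll measure that offset.

Run:
```python
from h import *
import pickle
c=pickle.load(open("w2.pkl","rb"))
g=cv2.cvtColor(c["image"],cv2.COLOR_BGR2GRAY)
for r in (300,340): print(g[r,276:350])
s,M=st()
for u in (283,284,340,341): print(u,(M.T@(px2w(c,u,340,109)-s["position"])).round(2))
print("x near edge",(M.T@(px2w(c,310,248,109)-s["position"])).round(2))
```

```text
[208 212 213  88  45  39  45  45  45  45  45  44  44  45  35  69  78  82
  84  86  88  90  92  91  92  92  92  91  91  90  90  91  92  91  92  91
  89  89  88  88  88  88  88  84  79  75  71  70  69  70  70  69  70  71
  72  73  75  78  80  82  83  85  88  87  87  67  48  47  47  48  47  45
  43  64]
[156 156 155 156 157 157  91  44  44  45  44  43  44  44  40  42  68  76
  79  81  84  86  88  88  88  87  88  89  89  90  91  89  86  85  83  84
  85  85  85  82  78  75  72  70  68  66  65  66  68  70  71  72  71  69
  70  75  78  82  86  85  85  87  85  85  69 184 187 188 188 187 187 188
 187 188]
t 2.53 p [537.8 134.7  80.7] F [-0.2 -1.   0.1] T [ 0.03 -0.01 -0.04] w 32.5 ff 0.0 yang 69.03
[[-0.934  0.358  0.004]
 [ 0.358  0.934  0.001]
 [-0.004  0.002 -1.   ]]
283 [ -0.2  -11.61 -28.37]
284 [ -0.2  -11.27 -28.37]
340 [ -0.23   7.76 -28.33]
341 [ -0.24   8.1  -28.33]
x near edge [ 32.75  -2.21 -28.47]
```

Call:
carry_out:
  motion:
    - [0, -0.067, 0.07, 0, 0, 0]
    - [0, 0, 0, 0, 0, 0]
    - [0, 0, 0, 0, 0, 0]
    - [0, 0, 0, 0, 0, 0]

```text
t: 2.87
position: [535.4, 132.1, 76.3]
tool_rot: [0.0, 0.182, 0.983, 0.0]
ft_force: [-0.3, 0.8, -0.4]
width: 0.371
finger_force: 0.0
```

Call:
carry_out:
  motion:
    - [0, 0, 0, 0, 0, 0]
    - [0, 0, 0, 0, 0, 0]
    - [0, 0, 0, 0, 0, 0]
    - [0, 0, 0, 0, 0, 0]
    - [0, 0, 0, 0, 0, 0]
  jaw: 12
  newtons: 20

```text
t: 3.28
position: [535.4, 132.1, 76.3]
tool_rot: [0.0, 0.182, 0.983, -0.0]
ft_force: [-0.2, -0.6, 1.6]
width: 0.234
finger_force: 25.7
```

```bash
python3 -c "
from h import *
s,M=st();print((M.T@s['ft_force']).round(2))"
```

```text
t 3.28 p [535.4 132.1  76.3] F [-0.2 -0.6  1.6] T [-0.16  0.09 -0.02] w 20.0 ff 25.7 yang 69.03
[[-0.934  0.358  0.   ]
 [ 0.358  0.934 -0.   ]
 [-0.    -0.    -1.   ]]
[-0.08 -0.65 -1.59]
```

Call:
carry_out:
  motion:
    - [0, 0, 0, 0, 0, 0]
    - [0, 0, -0.3, 0, 0, 0]
    - [0, 0, -0.7, 0, 0, 0]
    - [0, 0, -1, 0, 0, 0]
    - [0, 0, -1, 0, 0, 0]
    - [0, 0, -1, 0, 0, 0]
    - [0, 0, -0.5, 0, 0, 0]
    - [0, 0, 0, 0, 0, 0]
  newtons: 60

```text
t: 3.95
position: [538.3, 133.0, 216.8]
tool_rot: [0.004, 0.182, 0.983, 0.002]
ft_force: [1.3, 0.3, -0.2]
width: 0.226
finger_force: 59.4
```

Call:
carry_out:
  motion:
    - [-0.2, -0.4, 0, 0, 0, 0]
    - [-0.47, -0.95, 0, 0, 0, 0]
    - [-0.47, -0.95, 0, 0, 0, 0]
    - [-0.47, -0.95, 0, 0, 0, 0]
    - [-0.47, -0.95, 0, 0, 0, 0]
    - [-0.47, -0.95, 0, 0, 0, 0]
    - [-0.47, -0.95, 0, 0, 0, 0]
    - [-0.47, -0.95, 0, 0, 0, 0]

```text
t: 4.62
position: [555.4, -104.6, 208.4]
tool_rot: [-0.002, 0.182, 0.983, -0.0]
ft_force: [1.4, 1.0, -0.6]
width: 0.224
finger_force: 59.3
```

Call:
carry_out:
  motion:
    - [-0.47, -0.95, 0, 0, 0, 0]
    - [-0.47, -0.95, 0, 0, 0, 0]
    - [-0.27, -0.6, 0, 0, 0, -1]
    - [0, 0, 0, 0, 0, -1]
    - [0, 0, 0, 0, 0, -1]
    - [0, 0, 0, 0, 0, -1]
    - [0, 0, 0, 0, 0, -1]
    - [0, 0, 0, 0, 0, -1]

```text
t: 5.28
position: [562.5, -186.1, 208.1]
tool_rot: [-0.002, -0.028, 1.0, 0.001]
ft_force: [0.6, 0.2, -0.3]
width: 0.225
finger_force: 59.4
```

Call:
carry_out:
  motion:
    - [0, 0, 0, 0, 0, -1]
    - [0, 0, 0, 0, 0, -1]
    - [0, 0, 0, 0, 0, -1]
    - [0, 0, 0, 0, 0, 0]
    - [0, 0, 0, 0, 0, 0]
    - [0, 0, 0, 0, 0, 0]
    - [0, 0, 0, 0, 0, 0]
    - [0, 0, 0, 0, 0, 0]

```text
t: 5.95
position: [564.2, -185.8, 210.8]
tool_rot: [-0.0, -0.13, 0.991, 0.0]
ft_force: [-0.5, 0.1, -1.1]
width: 0.223
finger_force: 59.4
```

Run:
```python
from h import *
import pickle
st(); c=read_camera("wrist"); cv2.imwrite("pics/w3.png",c["image"]); pickle.dump(c,open("w3.pkl","wb"))
```

```text
t 5.95 p [ 564.2 -185.8  210.8] F [-0.5  0.1 -1.1] T [0.01 0.01 0.01] w 19.1 ff 59.4 yang 104.99
[[-0.966 -0.259 -0.001]
 [-0.259  0.966  0.   ]
 [ 0.     0.    -1.   ]]
```

View pics/w3.png

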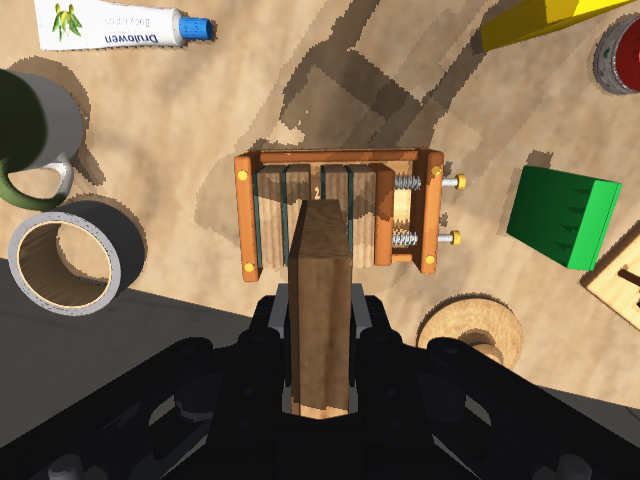

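The block is held square above the rack. The rack spans columns 236–443, and the gap at about 311–322 is partly hidden by the block's foot. Next is an enlarged crop.

Run:
```python
from h import *
c=cv2.imread("pics/w3.png")
cv2.imwrite("pics/w3c.png",cv2.resize(c[145:290,230:430],None,fx=4,fy=4,interpolation=cv2.INTER_CUBIC))
```

```text
(no output)
```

View pics/w3c.png

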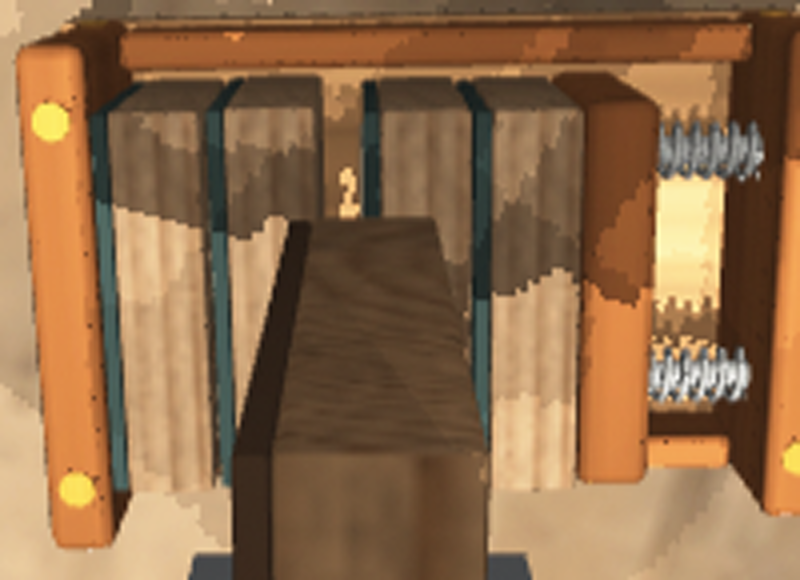

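The gap is at crop columns 322–362 (row 108). The left pair runs from 92 to 322, the right pair from 362 to 583, and the cheek starts at 583.

Run:
```python
from h import *
import pickle
c=pickle.load(open("w3.pkl","rb"))
P=lambda x,y,z:px2w(c,230+(x+.5)/4-.5,145+(y+.5)/4-.5,z)
def line(n,a,b,z):
    A,B=P(*a,z),P(*b,z); d=B-A; print(n,A.round(1),B.round(1),np.linalg.norm(d).round(1),np.degrees(np.arctan2(d[1],d[0])).round(2)); return A,B
f=line("fix outer",(18,52),(55,545),72)
fi=line("fix inner",(75,45),(113,545),72)
line("b1 carved",(92,112),(115,488),72)
line("cheek front",(583,105),(580,482),70)
line("b4 back",(583,108),(575,488),72)
s,M=st()
yaw=np.radians(15.0)
ex=np.array([np.cos(yaw),np.sin(yaw),0]); ey=np.array([-np.sin(yaw),np.cos(yaw),0])
i=(fi[0]+fi[1])/2; print("fixed inner mid along ey",i@ey,"ex",i@ex)
for n,x in [("b1c",92),("b1b/b2c",207),("b2b",322),("b3c",362),("b3b/b4c",476),("b4b",583)]: print(n,(P(x,110,72)@ey-i@ey).round(2)-66, (P(x,110,72)@ex-i@ex).round(1))
print("cheek",P(584,105,70)@ey-i@ey-66)
print("tcp rack y",s["position"]@ey-i@ey-66,"x",s["position"]@ex-i@ex)
# held block foot, z=148.5 near end bottom edge & top
for x in(290,437): q=P(x,220,s["position"][2]-62.3); print("foot",(M.T@(q-s["position"])).round(2), q@ey-i@ey-66)
for x in(234,272,487): q=P(x,452,s["position"][2]+32.7); print("top",(M.T@(q-s["position"])).round(2))
```

```text
fix outer [ 535.5 -257.4   72. ] [ 628.5 -231.2   72. ] 96.6 15.75
fix inner [ 531.6 -247.6   72. ] [ 625.5 -220.    72. ] 97.8 16.41
b1 carved [ 542.6 -242.1   72. ] [ 613.5 -222.2   72. ] 73.6 15.69
cheek front [ 518.3 -155.2   70. ] [ 589.3 -133.7   70. ] 74.2 16.89
b4 back [ 518.7 -155.4   72. ] [ 590.1 -134.7   72. ] 74.4 16.13
t 6.0 p [ 564.4 -185.8  211. ] F [-0.2  0.4 -0.6] T [0.04 0.02 0.  ] w 19.6 ff 59.4 yang 105.0
[[-0.966 -0.259 -0.   ]
 [-0.259  0.966  0.   ]
 [ 0.     0.    -1.   ]]
fixed inner mid along ey -375.59654169002994 ex 498.31446558013107
b1c -64.71 -37.2
b1b/b2c -43.64 -37.2
b2b -22.57 -37.2
b3c -15.240000000000002 -37.2
b3b/b4c 5.650000000000006 -37.2
b4b 25.25 -37.2
cheek 25.692977487394785
tcp rack y -15.916541960860798 x -1.2721719348357965
foot [30.5  -9.29 62.31] -25.201492578311218
foot [30.49 10.71 62.31] -5.205330531707148
top [ 31.21  -9.45 -32.69]
top [ 31.21  -6.55 -32.69]
top [ 31.2    9.83 -32.69]
```

Call:
carry_out:
  motion:
    - [0, 0.49, 0, 0, 0, -0.25]
    - [0, 0, 0.7, 1, 0, 0]
    - [0, 0, 0, 1, 0, 0]
    - [0, 0, 0, 1, 0, 0]
    - [0, 0, 0, 1, 0, 0]
    - [0, 0, 0, 1, 0, 0]
    - [0, 0, 0, 1, 0, 0]
    - [0, 0, 0, 0, 0, 0]

```text
t: 6.67
position: [559.1, -168.8, 188.7]
tool_rot: [0.028, -0.138, 0.968, -0.206]
ft_force: [-0.0, 0.8, -0.6]
width: 0.223
finger_force: 59.3
```

Call:
carry_out:
  motion:
    - [0, 0, 0, 0, 0, 0]
    - [0, 0, 0, 0, 0, 0]
    - [0, 0, 0, 0, 0, 0]
    - [0, 0, 0, 0, 0, 0]
    - [0, 0, 0, 0, 0, 0]
    - [0, 0, 0, 0, 0, 0]

```text
t: 7.17
position: [560.8, -172.1, 190.4]
tool_rot: [0.029, -0.136, 0.969, -0.206]
ft_force: [-0.0, -0.1, -1.4]
width: 0.223
finger_force: 59.3
```

```bash
cat >> h.py <<'E'
O=np.array([563.,-186.,0])  # placeholder, set below
yaw=np.radians(16.0); ex=np.array([np.cos(yaw),np.sin(yaw),0]); ey=np.array([-np.sin(yaw),np.cos(yaw),0])
I0=np.array([578.55,-233.8,72.]); Y0=I0@ey+66  # fixed inner mid -> y=-66
def rk():
    s,M=st(); f=lambda q:(round(q@ey-Y0,2),round(q[2],2))
    p=s["position"]; print("phi",np.degrees(np.arcsin(-M[2,1])).round(2),"tcp",f(p),"edge+",f(p+M@[-1.5,10.4,62.3]),"edge-",f(p+M@[-1.5,-9.6,62.3]),"Fy",round(s["ft_force"]@ey,2),"Fz",round(s["ft_force"][2],2)); return s,M
E
python3 - <<'E'
from h import *
import pickle
s,M=rk(); c=read_camera("wrist"); pickle.dump(c,open("w4.pkl","wb"))
cv2.imwrite("pics/w4.png",c["image"])
E
```

```text
t 7.17 p [ 560.8 -172.1  190.4] F [-0.  -0.1 -1.4] T [ 0.26  0.07 -0.  ] w 19.1 ff 59.3 yang 105.96
[[-0.961 -0.251  0.112]
 [-0.275  0.878 -0.391]
 [-0.    -0.407 -0.914]]
phi 23.99 tcp (np.float64(-1.83), np.float64(190.38)) edge+ (np.float64(-17.65), np.float64(129.23)) edge- (np.float64(-35.93), np.float64(137.36)) Fy -0.04 Fz -1.39
```

View pics/w4.png

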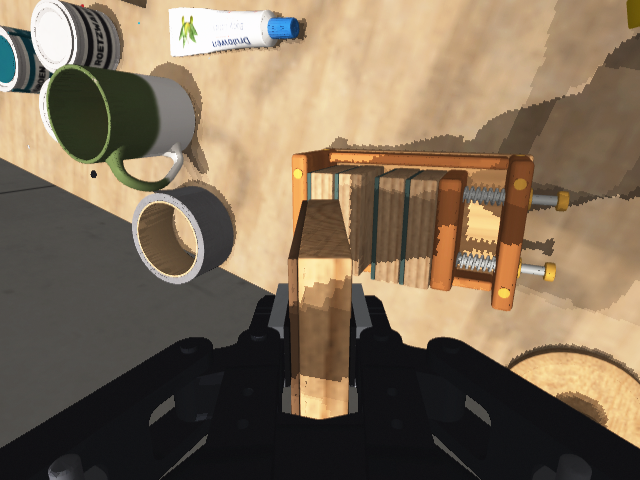

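The tool is tilted 24° above the rack. Block 3's carved edge (about 376,177), block 2's back (about 367,177) and the cheek front (about 437,175) are all visible. I'll cross-check these against my rack frame.

Run:
```python
from h import *
import pickle
c=pickle.load(open("w4.pkl","rb"))
for n,p,z in [("b2back",(366,177),72),("b3carved",(377,178),72),("b3c low",(372,277),72),("b4c",(408,178),72),("b4c low",(402,283),72),("cheek",(437.5,180),70),("cheek low",(431.5,288),70),("fix in",(306,165),72)]:
    q=px2w(c,*p,z); print(n,(q@ey-Y0).round(1),(q@ex-I0@ex).round(1))
cv2.imwrite("pics/w4c.png",cv2.resize(c["image"][150:300,290:490],None,fx=4,fy=4,interpolation=cv2.INTER_CUBIC))
```

```text
b2back -20.0 -35.4
b3carved -12.4 -35.2
b3c low -13.1 36.1
b4c 8.1 -36.3
b4c low 8.6 37.0
cheek 26.3 -35.8
cheek low 28.5 38.0
fix in -65.0 -41.5
```

Call:
carry_out:
  motion:
    - [0, 0.16, 0.37, 0, 0, 0]
    - [0, 0.16, 0.37, 0, 0, 0]
    - [0, 0.16, 0.37, 0, 0, 0]
    - [0, 0.16, 0.37, 0, 0, 0]
    - [0, 0.04, 0.08, 0, 0, 0]
    - [0, 0.04, 0.08, 0, 0, 0]
    - [0, 0, 0, 0, 0, 0]
    - [0, 0, 0, 0, 0, 0]

```text
t: 7.88
position: [561.0, -171.8, 136.6]
tool_rot: [0.029, -0.137, 0.969, -0.206]
ft_force: [-0.2, -0.5, -0.0]
width: 0.229
finger_force: 59.3
```

```bash
python3 -c "
from h import *
rk()"
```

```text
t 7.88 p [ 561.  -171.8  136.6] F [-0.2 -0.5 -0. ] T [ 0.23 -0.01 -0.01] w 19.6 ff 59.3 yang 106.04
[[-0.961 -0.252  0.113]
 [-0.276  0.878 -0.391]
 [-0.    -0.407 -0.913]]
phi 24.01 tcp (np.float64(-1.56), np.float64(136.57)) edge+ (np.float64(-17.41), np.float64(75.43)) edge- (np.float64(-35.68), np.float64(83.57)) Fy -0.39 Fz -0.04
```

Call:
carry_out:
  motion:
    - [0, 0.015, 0.03, 0, 0, 0]
    - [0, 0.015, 0.03, 0, 0, 0]
    - [0, 0.015, 0.03, 0, 0, 0]
    - [0, 0.015, 0.03, 0, 0, 0]
    - [0, 0.015, 0.03, 0, 0, 0]
    - [0, 0, 0, 0, 0, 0]
    - [0, 0, 0, 0, 0, 0]
    - [0, 0, 0, 0, 0, 0]

```text
t: 8.55
position: [560.7, -171.6, 131.4]
tool_rot: [0.029, -0.136, 0.969, -0.206]
ft_force: [-0.1, 0.1, -1.3]
width: 0.23
finger_force: 59.3
```

```bash
python3 -c "
from h import *
rk()"
```

```text
t 8.55 p [ 560.7 -171.6  131.4] F [-0.1  0.1 -1.3] T [0.22 0.11 0.07] w 19.7 ff 59.3 yang 106.03
[[-0.961 -0.252  0.112]
 [-0.276  0.878 -0.391]
 [ 0.    -0.407 -0.914]]
phi 24.0 tcp (np.float64(-1.26), np.float64(131.43)) edge+ (np.float64(-17.1), np.float64(70.28)) edge- (np.float64(-35.37), np.float64(78.42)) Fy 0.12 Fz -1.32
```

Call:
carry_out:
  motion:
    - [0, 0.035, 0, 0, 0, 0]
    - [0, 0.035, 0, 0, 0, 0]
    - [0, 0.035, 0, 0, 0, 0]
    - [0, 0.035, 0, 0, 0, 0]
    - [0, 0, 0, 0, 0, 0]
    - [0, 0, 0, 0, 0, 0]

```text
t: 9.05
position: [560.0, -168.5, 130.3]
tool_rot: [0.029, -0.137, 0.968, -0.207]
ft_force: [0.2, -4.0, 0.2]
width: 0.222
finger_force: 59.4
```

```bash
python3 -c "
from h import *
rk()"
```

```text
t 9.05 p [ 560.  -168.5  130.3] F [ 0.2 -4.   0.2] T [-0.77 -0.08 -0.06] w 19.0 ff 59.4 yang 106.05
[[-0.961 -0.252  0.113]
 [-0.277  0.877 -0.392]
 [-0.    -0.408 -0.913]]
phi 24.08 tcp (np.float64(1.91), np.float64(130.31)) edge+ (np.float64(-14.01), np.float64(69.19)) edge- (np.float64(-32.27), np.float64(77.35)) Fy -3.88 Fz 0.18
```

Call:
carry_out:
  motion:
    - [0, 0.05, 0, 0, 0, 0]
    - [0, 0.05, 0, 0, 0, 0]
    - [0, 0.045, -0.02, 0, 0, 0]
    - [0, 0.045, -0.02, 0, 0, 0]
    - [0, 0.045, -0.02, 0, 0, 0]
    - [0, 0.045, -0.02, 0, 0, 0]
    - [0, 0, 0, 0, 0, 0]
    - [0, 0, 0, 0, 0, 0]

```text
t: 9.72
position: [558.6, -161.7, 131.5]
tool_rot: [0.03, -0.137, 0.968, -0.208]
ft_force: [-1.2, -8.2, 8.4]
width: 0.23
finger_force: 60.1
```

```bash
python3 -c "
from h import *
rk()"
```

```text
t 9.72 p [ 558.6 -161.7  131.5] F [-1.2 -8.2  8.4] T [-2.09  0.07 -0.24] w 19.6 ff 60.1 yang 106.05
[[-0.961 -0.252  0.115]
 [-0.277  0.876 -0.395]
 [-0.001 -0.412 -0.911]]
phi 24.3 tcp (np.float64(8.84), np.float64(131.48)) edge+ (np.float64(-7.31), np.float64(70.42)) edge- (np.float64(-25.54), np.float64(78.65)) Fy -7.54 Fz 8.38
```

Call:
carry_out:
  motion:
    - [0, 0.01, 0.025, 0, 0, 0]
    - [0, 0.01, 0.025, 0, 0, 0]
    - [0, 0.01, 0.025, 0, 0, 0]
    - [0, 0.01, 0.025, 0, 0, 0]
    - [0, 0, 0, 0, 0, 0]

```text
t: 10.13
position: [559.9, -162.1, 129.1]
tool_rot: [0.031, -0.137, 0.968, -0.209]
ft_force: [0.5, -7.8, 8.3]
width: 0.224
finger_force: 60.3
```

Run:
```python
from h import *
import pickle
s,M=rk(); c=read_camera("wrist"); pickle.dump(c,open("w5.pkl","wb")); d=read_camera("scene"); t=read_camera("top")
out=np.zeros((600,800,3),np.uint8)
r=lambda i,x,y,w,h,k:cv2.resize(i[y:y+h,x:x+w],None,fx=k,fy=k,interpolation=cv2.INTER_CUBIC)
out[:,:400]=r(c["image"],230,130,200,300,2)
out[:300,400:]=r(d["image"],325,255,100,75,4)
out[300:,400:]=r(t["image"],335,190,80,60,5)
cv2.imwrite("pics/w5.png",out)
```

```text
t 10.13 p [ 559.9 -162.1  129.1] F [ 0.5 -7.8  8.3] T [-2.15 -0.19 -0.15] w 19.1 ff 60.3 yang 106.03
[[-0.961 -0.252  0.118]
 [-0.278  0.875 -0.396]
 [-0.003 -0.413 -0.911]]
phi 24.37 tcp (np.float64(8.11), np.float64(129.15)) edge+ (np.float64(-8.13), np.float64(68.11)) edge- (np.float64(-26.34), np.float64(76.37)) Fy -7.63 Fz 8.29
```

View pics/w5.png

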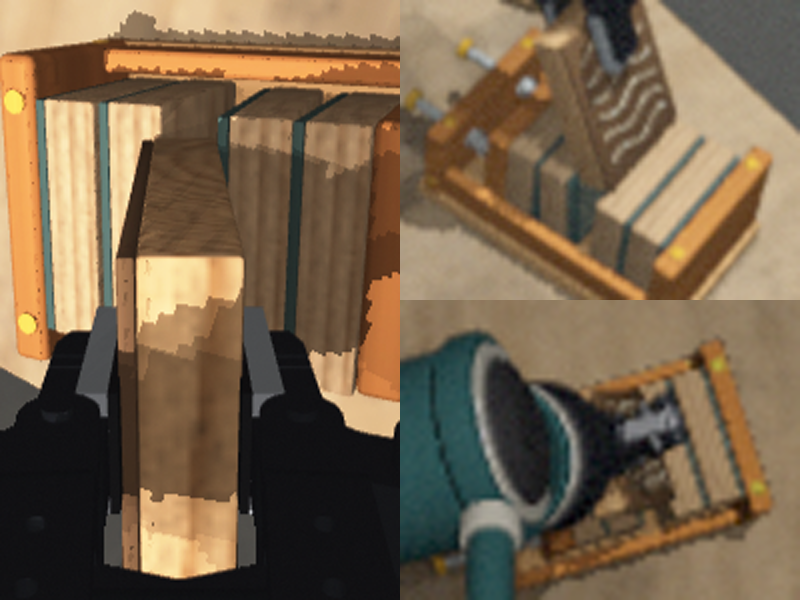

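The edge is in the gap, and the right-hand pair and sprung cheek are being pushed back while staying close to upright. Next I'll keep pushing while rotating back toward upright.

Call:
carry_out:
  motion:
    - [0, -0.009, -0.005, -0.25, 0, 0]
    - [0, -0.009, -0.005, -0.25, 0, 0]
    - [0, -0.009, -0.005, -0.25, 0, 0]
    - [0, -0.009, -0.005, -0.25, 0, 0]
    - [0, 0, 0, 0, 0, 0]

```text
t: 10.7
position: [560.2, -163.0, 130.0]
tool_rot: [0.027, -0.137, 0.975, -0.174]
ft_force: [1.0, -7.1, 9.1]
width: 0.227
finger_force: 60.3
```

```bash
python3 -c "
from h import *
rk()"
```

```text
t 10.7 p [ 560.2 -163.   130. ] F [ 1.  -7.1  9.1] T [-2.02 -0.3  -0.07] w 19.4 ff 60.3 yang 105.99
[[-0.961 -0.258  0.1  ]
 [-0.277  0.902 -0.332]
 [-0.004 -0.347 -0.938]]
phi 20.31 tcp (np.float64(7.08), np.float64(129.96)) edge+ (np.float64(-4.79), np.float64(67.93)) edge- (np.float64(-23.55), np.float64(74.87)) Fy -7.11 Fz 9.08
```

Call:
carry_out:
  motion:
    - [0, -0.005, -0.005, -0.25, 0, 0]
    - [0, -0.005, -0.005, -0.25, 0, 0]
    - [0, -0.005, -0.005, -0.25, 0, 0]
    - [0, -0.005, -0.005, -0.25, 0, 0]
    - [0, 0, 0, 0, 0, 0]

```text
t: 11.12
position: [560.5, -163.7, 130.5]
tool_rot: [0.022, -0.138, 0.98, -0.14]
ft_force: [1.5, -8.0, 6.8]
width: 0.229
finger_force: 60.2
```

```bash
python3 -c "
from h import *
rk()"
```

```text
t 11.12 p [ 560.5 -163.7  130.5] F [ 1.5 -8.   6.8] T [-2.12 -0.35 -0.02] w 19.5 ff 60.2 yang 106.0
[[-0.961 -0.265  0.082]
 [-0.277  0.922 -0.269]
 [-0.005 -0.281 -0.96 ]]
phi 16.34 tcp (np.float64(6.34), np.float64(130.54)) edge+ (np.float64(-1.2), np.float64(67.83)) edge- (np.float64(-20.4), np.float64(73.46)) Fy -8.09 Fz 6.8
```

Call:
carry_out:
  motion:
    - [0, -0.034, 0.005, -0.25, 0, 0]
    - [0, -0.034, 0.005, -0.25, 0, 0]
    - [0, -0.034, 0.005, -0.25, 0, 0]
    - [0, -0.034, 0.005, -0.25, 0, 0]
    - [0, -0.034, 0.005, -0.25, 0, 0]
    - [0, -0.034, 0.005, -0.25, 0, 0]
    - [0, -0.034, 0.005, -0.25, 0, 0]
    - [0, -0.034, 0.005, -0.25, 0, 0]

```text
t: 11.78
position: [562.8, -171.4, 130.7]
tool_rot: [0.013, -0.139, 0.988, -0.072]
ft_force: [1.0, -8.1, 5.6]
width: 0.224
finger_force: 60.1
```

```bash
python3 -c "
from h import *
rk()"
```

```text
t 11.78 p [ 562.8 -171.4  130.7] F [ 1.  -8.1  5.6] T [-1.97 -0.25 -0.05] w 19.2 ff 60.1 yang 106.06
[[-0.961 -0.274  0.045]
 [-0.277  0.951 -0.138]
 [-0.005 -0.145 -0.989]]
phi 8.35 tcp (np.float64(-1.63), np.float64(130.67)) edge+ (np.float64(-0.38), np.float64(67.53)) edge- (np.float64(-20.17), np.float64(70.43)) Fy -8.05 Fz 5.61
```

Call:
carry_out:
  motion:
    - [0, -0.023, 0.04, -0.2, 0, 0]
    - [0, -0.023, 0.04, -0.2, 0, 0]
    - [0, -0.024, 0.04, -0.2, 0, 0]
    - [0, -0.024, 0.04, -0.2, 0, 0]
    - [0, -0.025, 0.04, -0.2, 0, 0]
    - [0, -0.025, 0.04, -0.2, 0, 0]
    - [0, -0.026, 0.04, -0.2, 0, 0]
    - [0, -0.026, 0.04, -0.2, 0, 0]

```text
t: 12.45
position: [566.2, -179.2, 122.7]
tool_rot: [0.007, -0.14, 0.99, -0.018]
ft_force: [1.4, -10.4, 8.2]
width: 0.227
finger_force: 60.7
```

```bash
python3 -c "
from h import *
rk()"
```

```text
t 12.45 p [ 566.2 -179.2  122.7] F [  1.4 -10.4   8.2] T [-2.37 -0.54  0.04] w 19.3 ff 60.7 yang 106.07
[[-0.961 -0.277  0.018]
 [-0.277  0.96  -0.034]
 [-0.008 -0.038 -0.999]]
phi 2.16 tcp (np.float64(-10.09), np.float64(122.68)) edge+ (np.float64(-2.05), np.float64(60.04)) edge- (np.float64(-22.03), np.float64(60.8)) Fy -10.39 Fz 8.24
```

Call:
carry_out:
  motion:
    - [0, -0.01, 0.05, -0.07, 0, 0]
    - [0, -0.01, 0.05, -0.07, 0, 0]
    - [0, -0.01, 0.05, -0.07, 0, 0]
    - [0, -0.01, 0.05, -0.07, 0, 0]
    - [0, -0.01, 0.05, -0.07, 0, 0]
    - [0, -0.01, 0.05, -0.07, 0, 0]
    - [0, -0.01, 0.05, -0.07, 0, 0]
    - [0, -0.01, 0.05, -0.07, 0, 0]

```text
t: 13.12
position: [568.5, -183.0, 112.2]
tool_rot: [0.005, -0.14, 0.99, -0.001]
ft_force: [2.4, -12.3, 10.7]
width: 0.228
finger_force: 61.3
```

```bash
python3 -c "
from h import *
rk()"
```

```text
t 13.12 p [ 568.5 -183.   112.2] F [  2.4 -12.3  10.7] T [-2.67 -0.51  0.  ] w 19.5 ff 61.3 yang 106.09
[[-0.961 -0.277  0.011]
 [-0.277  0.961  0.   ]
 [-0.011 -0.003 -1.   ]]
phi 0.15 tcp (np.float64(-14.42), np.float64(112.22)) edge+ (np.float64(-4.18), np.float64(49.91)) edge- (np.float64(-24.18), np.float64(49.96)) Fy -12.48 Fz 10.66
```

Call:
carry_out:
  motion:
    - [0, -0.02, 0.02, 0, 0, 0]
    - [0, -0.02, 0.02, 0, 0, 0]
    - [0, -0.01, 0.04, 0, 0, 0]
    - [0, 0, 0.04, 0, 0, 0]
    - [0, 0, 0.04, 0, 0, 0]
    - [0, 0, 0.04, 0, 0, 0]
    - [0, 0, 0.04, 0, 0, 0]

```text
t: 13.7
position: [567.0, -182.8, 102.5]
tool_rot: [0.004, -0.14, 0.99, 0.001]
ft_force: [2.3, -10.8, 4.3]
width: 0.225
finger_force: 60.5
```

```bash
python3 -c "
from h import *
rk()"
```

```text
t 13.7 p [ 567.  -182.8  102.5] F [  2.3 -10.8   4.3] T [-2.22 -0.69 -0.1 ] w 19.2 ff 60.5 yang 106.06
[[-0.961 -0.277  0.007]
 [-0.277  0.961  0.003]
 [-0.007  0.001 -1.   ]]
phi -0.08 tcp (np.float64(-13.8), np.float64(102.5)) edge+ (np.float64(-3.31), np.float64(40.23)) edge- (np.float64(-23.31), np.float64(40.2)) Fy -11.01 Fz 4.31
```

Call:
carry_out:
  motion:
    - [0, -0.02, 0.04, 0, 0, 0]
    - [0, -0.02, 0.06, 0, 0, 0]
    - [0, 0, 0.07, 0, 0, 0]
    - [0, 0, 0.07, 0, 0, 0]
    - [0, 0, 0.07, 0, 0, 0]
    - [0, 0, 0.07, 0, 0, 0]
    - [0, 0, 0.07, 0, 0, 0]
    - [0, 0, 0.07, 0, 0, 0]

```text
t: 14.37
position: [566.6, -183.1, 86.2]
tool_rot: [0.003, -0.14, 0.99, 0.002]
ft_force: [2.2, -8.3, 4.3]
width: 0.225
finger_force: 60.5
```

```bash
python3 -c "
from h import *
rk()"
```

```text
t 14.37 p [ 566.6 -183.1   86.2] F [ 2.2 -8.3  4.3] T [-1.96 -0.56 -0.05] w 19.2 ff 60.5 yang 106.05
[[-0.961 -0.277  0.005]
 [-0.277  0.961  0.005]
 [-0.006  0.003 -1.   ]]
phi -0.18 tcp (np.float64(-14.0), np.float64(86.23)) edge+ (np.float64(-3.4), np.float64(23.97)) edge- (np.float64(-23.4), np.float64(23.91)) Fy -8.57 Fz 4.32
```

Call:
carry_out:
  motion:
    - [0, -0.02, 0.06, 0, 0, 0]
    - [0, -0.02, 0.06, 0, 0, 0]
    - [0, 0, 0.06, 0, 0, 0]
    - [0, 0, 0.06, 0, 0, 0]
    - [0, 0, 0.05, 0, 0, 0]
    - [0, 0, 0.03, 0, 0, 0]
    - [0, 0, 0, 0, 0, 0]

```text
t: 14.95
position: [566.2, -183.4, 75.8]
tool_rot: [0.002, -0.14, 0.99, 0.003]
ft_force: [2.2, -7.3, 0.7]
width: 0.226
finger_force: 60.1
```

```bash
python3 -c "
from h import *
rk()"
```

```text
t 14.95 p [ 566.2 -183.4   75.8] F [ 2.2 -7.3  0.7] T [-1.72 -0.59 -0.08] w 19.3 ff 60.1 yang 106.05
[[-0.961 -0.276  0.003]
 [-0.276  0.961  0.006]
 [-0.005  0.005 -1.   ]]
phi -0.29 tcp (np.float64(-14.16), np.float64(75.82)) edge+ (np.float64(-3.45), np.float64(13.58)) edge- (np.float64(-23.45), np.float64(13.48)) Fy -7.62 Fz 0.75
```

Call:
carry_out:
  motion:
    - [0, -0.01, 0.02, 0, 0, 0]
    - [0, -0.01, 0.02, 0, 0, 0]
    - [0, -0.01, 0.02, 0, 0, 0]
    - [0, -0.01, 0.01, 0, 0, 0]
    - [0, -0.01, 0, 0, 0, 0]
    - [0, -0.01, 0, 0, 0, 0]
    - [0, 0, 0, 0, 0, 0]

```text
t: 15.53
position: [566.4, -183.7, 74.4]
tool_rot: [0.002, -0.139, 0.99, 0.004]
ft_force: [0.3, -2.6, 6.8]
width: 0.224
finger_force: 61.1
```

```bash
python3 -c "
from h import *
rk()"
```

```text
t 15.53 p [ 566.4 -183.7   74.4] F [ 0.3 -2.6  6.8] T [-0.7  -0.02 -0.05] w 19.1 ff 61.1 yang 106.02
[[-0.961 -0.276  0.002]
 [-0.276  0.961  0.009]
 [-0.005  0.008 -1.   ]]
phi -0.44 tcp (np.float64(-14.5), np.float64(74.36)) edge+ (np.float64(-3.62), np.float64(12.15)) edge- (np.float64(-23.62), np.float64(11.99)) Fy -2.59 Fz 6.78
```

Call:
carry_out:
  motion:
    - [0, -0.02, 0, 0, 0, 0]
    - [0, -0.02, 0, 0, 0, 0]
    - [0, 0, 0, 0, 0, 0]
    - [0, 0, 0, 0, 0, 0]
  newtons: 20

```text
t: 15.87
position: [566.6, -184.3, 74.4]
tool_rot: [0.002, -0.139, 0.99, 0.005]
ft_force: [-0.1, -0.6, 7.0]
width: 0.226
finger_force: 61.2
```

Call:
carry_out:
  motion:
    - [0, 0, 0, 0, 0, 0]
    - [0, 0, 0, 0, 0, 0]
    - [0, 0, 0, 0, 0, 0]
    - [0, 0, 0, 0, 0, 0]
    - [0, 0, 0, 0, 0, 0]
    - [0, 0, 0, 0, 0, 0]
  jaw: 40

```text
t: 16.37
position: [563.8, -183.6, 71.6]
tool_rot: [-0.001, -0.139, 0.99, 0.006]
ft_force: [0.2, -0.5, -0.1]
width: 0.469
finger_force: 0.0
```

Run:
```python
from h import *
import pickle
s,M=rk(); c=read_camera("wrist"); pickle.dump(c,open("w6.pkl","wb"))
g=cv2.cvtColor(c["image"],cv2.COLOR_BGR2GRAY)
for r in (330,300): 
    e=np.abs(np.diff(g[r,255:400].astype(int))); print(r,[(255+i,int(g[r,255+i]),int(g[r,256+i])) for i in np.where(e>15)[0]])
for u in (280,340): print((M.T@(px2w(c,u,330,107)-s["position"])).round(2))
```

```text
t 16.37 p [ 563.8 -183.6   71.6] F [ 0.2 -0.5 -0.1] T [-0.02  0.    0.05] w 40.0 ff 0.0 yang 106.03
[[-0.961 -0.276 -0.004]
 [-0.276  0.961  0.011]
 [ 0.001  0.012 -1.   ]]
phi -0.68 tcp (np.float64(-13.7), np.float64(71.57)) edge+ (np.float64(-2.57), np.float64(9.4)) edge- (np.float64(-22.57), np.float64(9.16)) Fy -0.51 Fz -0.12
330 [(np.int64(270), 16, 152), (np.int64(271), 152, 189), (np.int64(283), 194, 95), (np.int64(284), 95, 56), (np.int64(294), 44, 78), (np.int64(295), 78, 98), (np.int64(346), 105, 88), (np.int64(348), 76, 96), (np.int64(367), 99, 72), (np.int64(368), 72, 16), (np.int64(389), 23, 44), (np.int64(390), 44, 116)]
300 [(np.int64(258), 88, 33), (np.int64(259), 33, 16), (np.int64(269), 16, 38), (np.int64(270), 38, 97), (np.int64(283), 100, 67), (np.int64(294), 58, 91), (np.int64(347), 110, 84), (np.int64(349), 85, 105), (np.int64(368), 106, 34), (np.int64(369), 34, 15), (np.int64(380), 23, 87), (np.int64(394), 83, 19)]
[  7.84 -12.41 -35.58]
[  7.7    6.52 -35.35]
```

Call:
carry_out:
  motion:
    - [0, 0.03, -0.1, 0, 0, 0]
    - [0, 0, -0.3, 0, 0, 0]
    - [0, 0, -0.8, 0, 0, 0]
    - [0, 0, -1, 0, 0, 0]
    - [0, 0, -1, 0, 0, 0]
    - [0, 0, -1, 0, 0, 0]
    - [0, 0, -0.8, 0, 0, 0]
    - [0, 0, 0, 0, 0, 0]

```text
t: 17.08
position: [568.1, -186.1, 230.3]
tool_rot: [0.005, -0.139, 0.99, 0.003]
ft_force: [0.2, 0.0, 0.2]
width: 0.47
finger_force: 0.0
```

Call:
carry_out:
  motion:
    - [0, 0, 0, 0.15, 0, 0]
    - [0, 0, 0, 0, 0, 0]
    - [0, 0, 0, 0, 0, 0]
    - [0, 0, 0, 0, 0, 0]
    - [0, 0, 0, 0, 0, 0]
    - [0, 0, 0, 0, 0, 0]
  jaw: 85

```text
t: 17.58
position: [563.8, -184.4, 220.8]
tool_rot: [-0.001, -0.139, 0.99, 0.001]
ft_force: [0.2, -1.1, 0.0]
width: 0.996
finger_force: 0.0
```

Run:
```python
from h import *
import pickle
s,M=rk(); c=read_camera("wrist"); pickle.dump(c,open("w7.pkl","wb"))
g=cv2.GaussianBlur(cv2.cvtColor(c["image"],cv2.COLOR_BGR2GRAY),(1,5),0)
# sample grey along the row (rack y) at given rack x and height
def prof(x,z,y0=-70,y1=40):
    ys=np.arange(y0,y1,.25); px=np.array([w2px(c,x*ex+(y+Y0)*ey+(I0@ex)*ex+[0,0,z]) for y in ys],np.float32)
    v=cv2.remap(g,px[None,:,0],px[None,:,1],cv2.INTER_LINEAR)[0].astype(float); d=np.abs(v[4:]-v[:-4])
    pk=[i for i in range(1,len(d)-1) if d[i]>22 and d[i]==d[max(0,i-5):i+6].max()]
    print("x",x,"z",z,[(round(float(ys[i+2]),1),int(v[i]),int(v[i+4])) for i in pk])
for x in(-34.5,-33.5): prof(x,72)
for x in(-25,0,20): prof(x,107,-40,15)
```

```text
t 17.58 p [ 563.8 -184.4  220.8] F [ 0.2 -1.1  0. ] T [ 0.01  0.01 -0.03] w 85.0 ff 0.0 yang 106.03
[[-0.961 -0.276 -0.002]
 [-0.276  0.961  0.001]
 [ 0.002  0.002 -1.   ]]
phi -0.11 tcp (np.float64(-14.44), np.float64(220.79)) edge+ (np.float64(-3.92), np.float64(158.51)) edge- (np.float64(-23.92), np.float64(158.47)) Fy -1.12 Fz 0.02
x -34.5 z 72 [(-68.8, 107, 76), (-61.8, 38, 88), (-45.2, 101, 54), (-41.5, 58, 124), (-25.2, 112, 67), (-21.0, 44, 69), (-6.5, 55, 27), (-1.2, 62, 104), (14.8, 113, 43), (18.8, 52, 114)]
x -33.5 z 72 [(-69.0, 101, 77), (-68.8, 98, 74), (-61.8, 40, 89), (-45.2, 103, 54), (-41.5, 56, 126), (-25.2, 111, 68), (-21.0, 32, 55), (-6.5, 54, 31), (-1.2, 66, 107), (14.8, 113, 44), (18.8, 48, 122), (34.8, 88, 64)]
x -25 z 107 [(-38.5, 39, 85), (-25.0, 63, 40), (-21.5, 44, 79), (-5.2, 117, 53), (-3.2, 45, 96), (11.0, 74, 51)]
x 0 z 107 [(-38.5, 51, 155), (-25.5, 130, 98), (-25.2, 126, 94), (-21.8, 56, 142), (-16.2, 172, 92), (-5.2, 75, 48), (-3.0, 70, 155), (8.8, 158, 130), (11.0, 138, 75)]
x 20 z 107 [(-38.2, 78, 153), (-25.0, 124, 89), (-21.8, 64, 150), (-13.5, 163, 136), (-5.5, 154, 88), (-3.2, 66, 143), (5.2, 153, 177), (8.8, 189, 165), (11.0, 165, 96)]
```

The measured row edges are at -45, -25, -5, 15 and 35 mm. The tall block is therefore centred at about -15.3 mm and upright, and the cheek is back about 8.5 mm.

```bash
python3 -c "
from bench import bot
print(bot.job_done())"
```

```text
the job is handed in; nothing more can be done
None
```

The tall block is in the middle gap of the rack, upright and released; I handed the job in after about 17.6 s of robot time, and no verdict came back. By my last measurements it sits about 0.5 mm from the slot point along the row, with the sprung cheek back about 8.5 mm. That it reached the floor rests on the arm's height and a 6.8 N contact force, not on a picture.

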